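# Contact reading of a round sensor bulb in its sprung cradle

### The job

Take a contact reading of the frosted sensor bulb with the gold bands. First slide the level fader of the test station to its green mark; then lift the frosted bulb out of its cork ring, seat it upright, ball down, in the station's sprung ring and press it down, without ramming it, until the ring is fully down at its stop. The meter reads only while the bulb is pressed, so finish while still holding it pressed fully down, with the fader still on its mark; leave the amber bulb and the other things on the bench alone.

Things in the scene. Friction and masses are not known exactly. Their poses are not given: they have to be found in the camera images.
- bulb_neck (a point): the middle of the straight round neck, 26 mm across, of the frosted white sensor bulb with gold bands; the neck runs from 26 mm below to 25 mm above this point, then comes a black plug 29 mm across and 4 mm thick. z points up along the neck. The bulb stands upright by itself in one of two cork rings
- bulb_ball (a point): the centre of the frosted bulb's ball, 30 mm above its lowest point and 53 mm below the middle of the neck; z points up along the neck
- bulb: the frosted bulb as a whole: ball 60 mm across, neck on top, 112 mm tall in all; loose, rigid, 0.11 to 0.22 kg, weighted at the bottom; origin at the lowest point of its ball, z up along the neck
- cradle_seat (a point): the middle of the upper face of the station's sprung aluminium ring, moving with it; 62 mm above the bench while raised; z up. The ring is 106 mm across, 12 mm thick; its hole is a 45 degree cone, 54 mm wide at the top, 36 mm at the throat, in which the ball centres itself: a seated ball has its centre 15.4 mm above this point
- cradle_ring (a joint): how far the ring is pushed down, in m: 0 raised, 0.012 at its stop. A push of 5 N starts it moving and 12 N brings it to the stop (0.6 N per mm); it springs back up when the push ends. Three guide posts 41 mm from its centre end 4.5 mm above the raised ring; nothing below the ring stops the ball
- fader_top (a point): the middle of the top of the fader's black grip, 14 mm long along its track, 24 mm wide, 18 mm tall, standing on the grey top panel (55 mm above the bench) of the navy drive box; x points along the track the way joint fader grows (away from the robot when the station stands square), z up
- fader (a joint): position of the fader's grip along its track, in m: 0 at the near end, 0.075 at the far end; the green mark is at 0.052. It moves against 1.5 N of friction and stays where it is left
- level_mark (a point): the point of the panel's surface under the middle of the grip when the fader is on the green mark, that is, half-way between the two green lines (3 mm wide) beside the track; axes as fader_top
- station: the whole test station, a plate 165 by 320 mm, 10 mm thick, fixed to the bench, with the drive box (150 by 90 mm) and the sprung ring on it; origin on the bench near its middle; the box's middle lies 100 mm from it in its +y, the ring's 90 mm in its -y; x along the fader track, z up
- amber_neck (a point): the middle of the neck of the amber bulb, the same shape and size as the frosted one but brown and without gold, standing in the other cork ring (both rings: 90 mm across, 28 mm tall, fixed; the ball's lowest point is 13.4 mm above the bench); to be left alone
- spool_center (a point): the middle of a solder spool standing on the bench, 52 mm across, 40 mm tall; to be left alone
- dish: a small pink dish, 90 mm across and 30 mm tall; origin at the middle of its underside; to be left alone
- driver: a screwdriver with a yellow handle, 160 mm long, lying on the bench; origin under its middle, x towards its tip; to be left alone
Not all that is in view belongs to the job. Leave any blue look-alike of the bulb alone.

How it is judged:
On the way, in this order (a step that is already met when the one before it is completed fails the run):
1. the fader stands still on its green mark (within 4 mm) (value of joint fader between 0.048 and 0.056 m and velocity of joint fader between -0.005 and 0.005 m/s), for 0.3 s.
2. the frosted bulb, seated upright in the sprung ring, has pressed it down to within 3 mm of its stop (value of joint cradle_ring above 0.009 m and horizontal distance between bulb_ball and cradle_seat below 0.005 m and contact force between bulb and station above 6 N and angle between bulb_ball's own z axis and vertical below 0.2 rad), for 0.5 s.
At the end, for the whole second after the job is handed in: The frosted bulb sits ball down and upright (within 0.2 rad) in the sprung ring, centred within 5 mm, and the robot still holds it and presses it (more than 6 N on the ring) so that the ring stays within 3 mm of its lower stop; the bulb is still, and the fader stands within 4 mm of its green mark (all of step 2 and z of bulb_ball in the frame of cradle_seat between 0.011 and 0.019 m and contact force between the fingers and bulb above 3 N and linear speed of bulb below 0.01 m/s and value of joint fader between 0.048 and 0.056 m); the arm keeps its last pose, push and grip.
It fails at once if the amber bulb moved more than 15 mm (distance of amber_neck from where it was at the start of the episode above 0.015 m).
It fails at once if the solder spool, the dish or the screwdriver moved more than 20 mm (distance of any of spool_center, dish, driver from where it was at the start of the episode above 0.02 m).
It fails at once if the frosted bulb was rammed into the station with more than 60 N (contact force between bulb and station above 60 N).
It fails at once if the sprung ring was pressed more than half-way down while the fader was off its mark (by over 6 mm) (value of joint cradle_ring above 0.006 m and (value of joint fader below 0.046 m or value of joint fader above 0.058 m)).
It also fails if it takes over 54 s, if anything falls off the work surface, if the arm or the gripper's body presses on something with over 40 N, if the wrist force passes 120 N, or if a joint passes its speed limit or range.

### The arm

A 6-joint arm with a two-finger parallel gripper is mounted at the origin on the work surface. World frame = base frame: x ahead of the robot, y to its left, z up, the work surface at z = 0. Lengths are in m, angles in rad, forces in N, time in s.
With the tool pointing down it reaches from about 0.325 to 0.925 m from the base axis. Payload 3.1 kg.
Tool frame: the origin (TCP) lies between the finger pads; the fingertips stand 8 mm ahead of it and the grasp point (between the pads) lies 11 mm behind it; z points along the fingers, x is the direction in which the jaws open and shut, and the axes are right-handed (so a half turn about z gives the same grasp; the last joint's range is limited). The gripper opens to 85 mm and grips with 20 to 120 N. Pads are 22 mm wide; open, the fingers measure 114 mm over their backs; the gripper's body (76 mm by 85 mm) begins 54 mm behind the grasp point. The pads swing forward as they close: fully open they stand 13 mm farther back than shut.
Start: joints at [-1.241, 0.217, 1.613, -0, 1.311, -0.112], TCP at [0.267, -0.565, 0.239] pointing down, gripper open.
Joint ranges: [-2.75, 2.75], [-0.78, 2.1], [0.31, 2.55], [-1.13, 4.27], [0.13, 2.63], [-2.58, 2.58]. Speed limits (rad/s): [2.79, 2.79, 3.14, 3.14, 3.14, 3.14].

### API

Orientations are given as a unit quaternion [x, y, z, w].
In Python, from cell import arm gives the robot as it stands. The module is installed in compiled form; this text tells all that it offers.
- The arm moves only by the tool play_rows, never from a script. Its argument "series" is a list of rows, each an object with "delta_pos": the shift along the world's x, y, z in units of 30 mm (1.0 is 30 mm), a list of three; "rot": the turn, a rotation vector about the world's x, y, z in units of 6 degrees (1.0 is 6 degrees), a list of three. In form: [{"delta_pos": [x, y, z], "rot": [wx, wy, wz]}, ...]. A call has 1 to 10 rows; each row is the pose to reach, as a shift and turn from the pose commanded when the call began; what a row does not reach only later rows make up. A row lasts 1/10 s, in which the tool goes at most 50 mm and 8.59 degrees, less where a joint would pass 70% of its speed; a pose out of reach is approached as far as the arm can. A call with a gripper value outside its range is refused whole. "grip" is the finger opening in mm, from 0 to 85.4, set as the call begins (left out, the last holds). The fingers move at their own pace and stop on an object; "newtons" is the grip in N (left out, the last holds). Time passes only in rows, so rows that repeat a pose let the fingers close. It gives the time, the measured TCP pose, the force and the opening at its end, in the units of the state.
- arm.state(): the state, without advancing time (a new reading comes with each control period).
- arm.get_image(name): name is "scene" or "side" or "wrist"; returns a dict with "color" (384x512x3 uint8, red, green, blue), "depth" (384x512 float32, m along the optical axis (not along the pixel's ray), 0 where there is no reading), "fov_y" (degrees; the focal length in pixels is half the picture's height over the tangent of half this angle, whatever the lens; pixels are square), "cx", "cy" (the principal point, pixels), "R" (3x3) and "t" (3): a world point X has camera coordinates R X + t. Camera axes: x right, y down, z forward; pixel columns grow to the right and rows downward; lengths in m; the calibration is good to about 2 mm. A picture is of the moment at which its call begins.
- arm.job_done(): hands the job in, once; it reports no verdict.
The state is a dict: "clock": time; "q": joint angles; "qvel": joint speeds; "effort": joint torques, N m; "position": TCP position; "tcp_rot": TCP orientation; "force": force on the tool from outside, world axes, zero at the start; "wrist_torque": the same for the moment, N m; "width": finger opening in m.
Only numpy, scipy, OpenCV 4.12 (cv2) and the standard library are available. Lean on these libraries where they do the work, as an engineer would, in place of code of your own. Each camera call takes 0.05 s, during which the arm holds its last target. There are 200 camera calls.

## Working session

There is one attempt and no reset: what is moved stays moved. The work goes in short steps, Python scripts to look and compute and a tool call to move; the robot and the scene stay as the last step left them, time stands still between calls to the robot, and variables do not carry over. Pictures are saved under pics/ and viewed, about 8 in all and at most 12, crops included, and the job is handed in when it is done.

Besides the shell and the picture viewer there is one more tool, called after "Emit:" in YAML: its name, and indented under it one key for each argument. play_rows: Moves the arm, as the interface text tells. Its arguments: {"type":"object","properties":{"series":{"type":"array","items":{"type":"object","properties":{"delta_pos":{"type":"array","items":{"type":"number"}},"rot":{"type":"array","items":{"type":"number"}}}}},"grip":{"type":"number"},"newtons":{"type":"number"}},"required":["series"]}

```bash
mkdir -p pics
cat > h.py <<'E'
import numpy as np, cv2
from cell import arm
def get(n):
    d=arm.get_image(n); d['f']=192/np.tan(np.radians(d['fov_y']/2)); return d
def save(d,name,crop=None,s=1):
    im=d['color'][:,:,::-1]
    if crop: a,b,c,e=crop; im=im[b:e,a:c]
    cv2.imwrite('pics/'+name,cv2.resize(im,None,fx=s,fy=s))
def ray(d,u,v):
    r=np.array([(u-d['cx'])/d['f'],(v-d['cy'])/d['f'],1.]); R=np.array(d['R']); return -R.T@np.array(d['t']), R.T@r
def onz(d,u,v,z):
    c,r=ray(d,u,v); return c+r*(z-c[2])/r[2]
def pts(d):
    v,u=np.mgrid[0:384,0:512]; z=d['depth']
    P=np.stack([(u-d['cx'])/d['f']*z,(v-d['cy'])/d['f']*z,z],-1)
    return (P-np.array(d['t']))@np.array(d['R'])
def proj(d,X):
    c=np.array(d['R'])@X+np.array(d['t']); return c[:2]/c[2]*d['f']+[d['cx'],d['cy']]
E
python3 - <<'E'
from h import *
a=get('scene');b=get('side')
import pickle; pickle.dump((a,b),open('ab.pkl','wb'))
im=np.vstack([a['color'],b['color']])[:,:,::-1]
cv2.imwrite('pics/1.png',cv2.resize(im,None,fx=.78,fy=.78)); save(a,'1a.png',None,1.5); save(b,'1b.png',None,1.5)
for d in(a,b): print(-np.array(d['R']).T@d['t'],d['f'],d['cx'],d['cy'])
print(arm.state())
E
```

```text
[1.00640369 0.52383887 0.7571488 ] 377.95136231856577 256.0595460006921 189.76484279505266
[0.44061293 0.88742997 0.66584975] 360.17571243834976 254.8819989436877 188.61164609241945
{'clock': 0.1, 'q': array([-1.24119907e+00,  2.17697837e-01,  1.61481407e+00, -5.47207780e-05,
        1.31129137e+00, -1.12169075e-01]), 'qvel': array([ 0.00063596, -0.00060509, -0.00317535,  0.00064885, -0.00083169,
        0.00169324]), 'effort': array([-1.70211133e-04, -3.98073649e+01, -3.04970706e+01, -7.55373389e-05,
        4.16845840e-03, -1.82452197e-05]), 'position': array([ 0.2669948 , -0.56428899,  0.23806587]), 'tcp_rot': array([ 8.44851434e-01, -5.34999844e-01, -8.78315391e-04, -6.71547609e-04]), 'force': array([-0.11323432,  0.34164284, -0.71309388]), 'wrist_torque': array([ 0.00162048, -0.0037324 ,  0.00746577]), 'width': 0.0855113158210854}
```

View pics/1a.png

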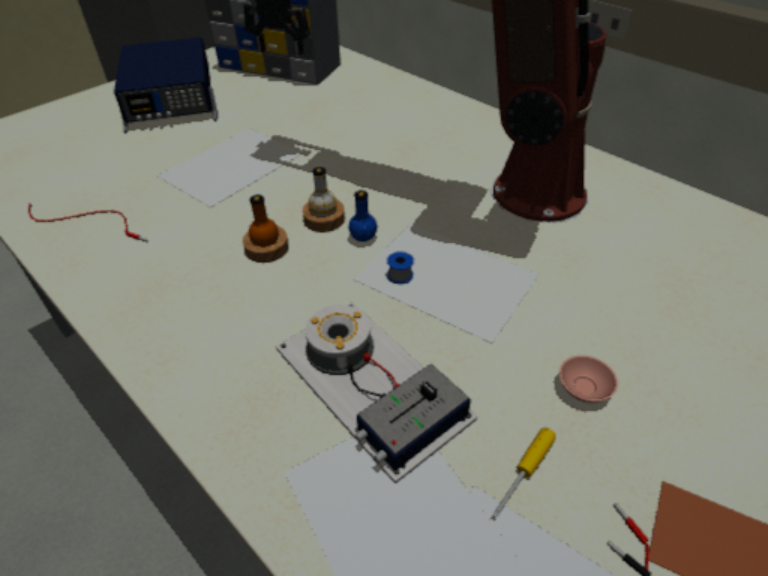

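View pics/1b.png

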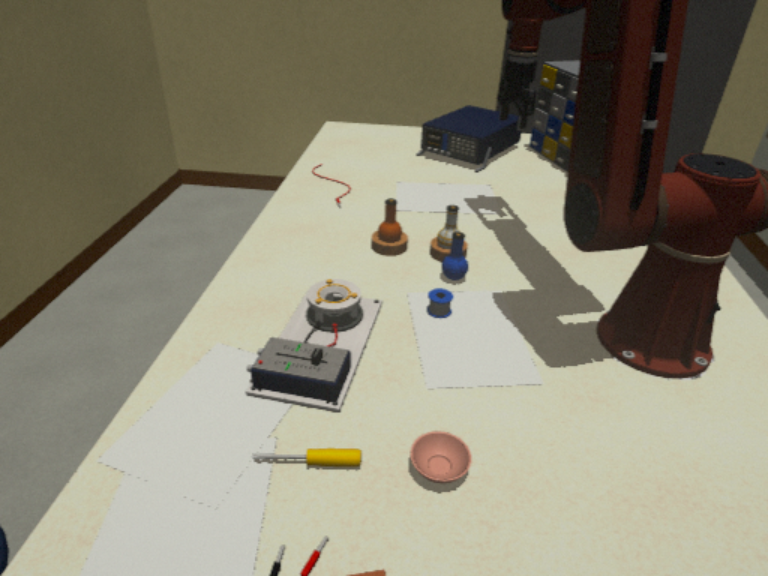

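The scene view shows the frosted bulb (plug at about (213,115) in native pixels), with amber to its left (172,133) and the blue look-alike to its right (241,130). The station ring is at (225,225) and the fader grip at (287,260), with green marks at (265,266) and (279,281). The side view agrees.

Run:
```python
from h import *
import pickle
a,b=pickle.load(open('ab.pkl','rb'))
for n,d in(('scene',a),('side',b)):
    P=pts(d); ok=d['depth']>0; x,y,z=P[...,0],P[...,1],P[...,2]
    hsv=cv2.cvtColor(d['color'],cv2.COLOR_RGB2HSV); h,s,v=[hsv[...,i].astype(int) for i in range(3)]
    print(n)
    # panel
    g=ok&(h>45)&(h<80)&(s>120)&(v>60)
    k,lab,st,ce=cv2.connectedComponentsWithStats(g.astype(np.uint8))
    gc=[]
    for i in range(1,k):
        if st[i,4]>=4:
            X=onz(d,*ce[i],.055); print(' green',ce[i].round(1),st[i,4],X.round(4)); gc.append(X)
    C=np.mean(gc,0)
    near=ok&(np.hypot(x-C[0],y-C[1])<.12)
    pan=near&(abs(z-.055)<.004)
    r=cv2.minAreaRect((P[pan][:,:2]*1e3).astype(np.float32)); print(' panel',pan.sum(),r)
    gr=near&(z>.066)&(z<.085)&(v<90); q=P[gr]; print(' grip',gr.sum(),np.median(q,0).round(4),q.min(0).round(4),q.max(0).round(4))
    rv,ru=np.nonzero(gr); print(' grip px',ru.min(),ru.max(),rv.min(),rv.max())
    # ring
    ring=ok&(abs(z-.0625)<.004)&(np.hypot(x-C[0],y-C[1])>.1)&(np.hypot(x-C[0],y-C[1])<.3)
    c=cv2.minEnclosingCircle((P[ring][:,:2]*1e3).astype(np.float32)); print(' ring',ring.sum(),c,P[ring].mean(0).round(4))
    # tall things, bulbs
    tall=ok&(z>.085)&(z<.135)&(x>.2)&(x<.9)&(y>-.5)&(y<.1)
    k,lab,st,ce=cv2.connectedComponentsWithStats(tall.astype(np.uint8))
    for i in range(1,k):
        if st[i,4]>15:
            q=P[lab==i]; t=q[q[:,2]>q[:,2].max()-.006]; print(' tall',ce[i].round(),st[i,4],q.mean(0).round(4),'top',t.mean(0).round(4),q[:,2].max().round(4),d['color'][lab==i].mean(0).round())
    for nm,m in (('spool',(h>100)&(h<125)&(s>130)&(z<.06)&(z>.03)&(np.hypot(x-C[0],y-C[1])>.1)&(x<.8)&(y>-.3)&(y<.2)&(x>.3)),):
        q=P[m&ok]; print(nm,len(q),q.mean(0).round(3) if len(q) else '')
```

```text
scene
 green [263.5 266. ] 10 [0.6611 0.1855 0.055 ]
 green [278.5 281. ] 12 [0.6659 0.235  0.055 ]
 panel 2035 ((648.5753173828125, 212.1768035888672), (87.0760726928711, 146.57823181152344), 84.28724670410156)
 grip 73 [0.622  0.2154 0.0721] [0.6136 0.2032 0.0664] [0.6285 0.2271 0.0751]
 grip px 281 291 254 264
 ring 867 ((629.3341674804688, 23.337779998779297), 54.7179069519043) [0.6312 0.0246 0.0614]
 tall [213. 118.] 127 [ 0.41   -0.2746  0.1106] top [ 0.407  -0.2782  0.1244] 0.1266 [49. 47. 40.]
 tall [241. 132.] 101 [ 0.3945 -0.1676  0.1031] top [ 0.3916 -0.1705  0.1108] 0.1139 [31. 34. 40.]
 tall [172. 137.] 145 [ 0.5563 -0.2848  0.1107] top [ 0.5538 -0.2891  0.1244] 0.1268 [46. 32. 20.]
spool 340 [ 0.412 -0.105  0.042]
side
 green [198.2 231.8] 5 [0.6602 0.1879 0.055 ]
 green [191.6 243.6] 5 [0.665  0.2344 0.055 ]
 panel 1248 ((648.1599731445312, 214.70103454589844), (89.43125915527344, 148.39450073242188), 84.05252075195312)
 grip 48 [0.6196 0.22   0.0723] [0.6135 0.2045 0.0663] [0.6275 0.2274 0.0752]
 grip px 207 214 232 240
 ring 480 ((631.8565673828125, 22.50989532470703), 55.69343185424805) [0.6304 0.0262 0.0619]
 tall [260. 138.] 91 [ 0.5536 -0.2842  0.1095] top [ 0.5543 -0.2882  0.1253] 0.1276 [82. 68. 53.]
 tall [301. 143.] 97 [ 0.4077 -0.2726  0.1098] top [ 0.4074 -0.2768  0.125 ] 0.128 [85. 82. 72.]
 tall [305. 159.] 83 [ 0.3926 -0.1652  0.1029] top [ 0.3927 -0.1698  0.1118] 0.1141 [59. 60. 61.]
spool 202 [ 0.404 -0.098  0.045]
```

Both views agree:

| Item | Estimate |
|---|---|
| Level mark | (0.663, 0.211) |
| Station yaw | about -5.7° |
| Fader grip | about (0.621, 0.2155) |
| Ring centre | (0.6305, 0.0235) |
| Frosted bulb | (0.407, -0.277) |

I'll do the fader first.

Emit:
play_rows:
  series:
    - {"delta_pos":[0.7,1.5,-0.1],"rot":[0,0,1]}
    - {"delta_pos":[1.3,2.9,-0.2],"rot":[0,0,2]}
    - {"delta_pos":[2.0,4.4,-0.4],"rot":[0,0,3]}
    - {"delta_pos":[2.6,5.8,-0.6],"rot":[0,0,4]}
    - {"delta_pos":[3.3,7.3,-0.8],"rot":[0,0,5]}
    - {"delta_pos":[4.0,8.8,-1],"rot":[0,0,6]}
    - {"delta_pos":[4.6,10.2,-1.2],"rot":[0,0,7]}
    - {"delta_pos":[5.3,11.7,-1.4],"rot":[0,0,8]}
    - {"delta_pos":[6,13.2,-1.6],"rot":[0,0,9]}
    - {"delta_pos":[6.6,14.6,-1.8],"rot":[0,0,9.83]}
  grip: 45
  newtons: 25

```text
clock: 1.1
position: [0.4655, -0.1248, 0.1849]
tcp_rot: [0.999, -0.048, 0.0, -0.0]
force: [0.0, 0.1, -0.1]
width: 0.0449
```

Emit:
play_rows:
  series:
    - {"delta_pos":[0.7,1.5,0]}
    - {"delta_pos":[1.3,2.9,0]}
    - {"delta_pos":[2.0,4.4,0]}
    - {"delta_pos":[2.6,5.7,0]}
    - {"delta_pos":[3.3,7.2,0]}
    - {"delta_pos":[3.9,8.6,0]}
    - {"delta_pos":[4.5,9.9,0]}
    - {"delta_pos":[5,10.8,0]}
    - {"delta_pos":[5.2,11.4,0]}
    - {"delta_pos":[5.2,11.4,0]}

```text
$.series[0]: bad value
```

Emit:
play_rows:
  series:
    - {"delta_pos":[0.7,1.5,0],"rot":[0,0,0]}
    - {"delta_pos":[1.3,2.9,0],"rot":[0,0,0]}
    - {"delta_pos":[2.0,4.4,0],"rot":[0,0,0]}
    - {"delta_pos":[2.6,5.7,0],"rot":[0,0,0]}
    - {"delta_pos":[3.3,7.2,0],"rot":[0,0,0]}
    - {"delta_pos":[3.9,8.6,0],"rot":[0,0,0]}
    - {"delta_pos":[4.5,9.9,0],"rot":[0,0,0]}
    - {"delta_pos":[5,10.8,0],"rot":[0,0,0]}
    - {"delta_pos":[5.2,11.4,0],"rot":[0,0,0]}
    - {"delta_pos":[5.2,11.4,0],"rot":[0,0,0]}

```text
clock: 2.1
position: [0.6212, 0.217, 0.1847]
tcp_rot: [0.999, -0.049, -0.0, -0.0]
force: [-0.1, -0.1, 0.8]
width: 0.0447
```

Run:
```python
from h import *
d=get('wrist'); save(d,'2.png',None,1.5)
for X in ((.621,.2155,.073),(.663,.2113,.055)): print(proj(d,np.array(X))*1.5)
s=arm.state(); print(s['position'],s['tcp_rot'],s['width'])
P=pts(d);z=P[...,2];x=P[...,0];y=P[...,1];m=(d['depth']>0)&(z>.068)&(z<.078)&(np.hypot(x-.64,y-.213)<.07)
q=P[m]; print(m.sum(), cv2.minAreaRect((q[:,:2]*1e3).astype(np.float32)))
hsv=cv2.cvtColor(d['color'],cv2.COLOR_RGB2HSV); h,ss,v=[hsv[...,i].astype(int) for i in range(3)]
g=((h>45)&(h<80)&(ss>120)&(v>60)).astype(np.uint8)
k,lab,st,ce=cv2.connectedComponentsWithStats(g)
for i in range(1,k):
  if st[i,4]>20: print(ce[i]*1.5,st[i,4],onz(d,*ce[i],.055))
```

```text
[381.82731447 285.13108687]
[458.71262692 275.68677257]
[0.62070855 0.21534536 0.18458638] [ 9.98796516e-01 -4.90379120e-02 -7.40046874e-04  5.06064841e-04] 0.045176502411887955
532 ((619.8734741210938, 212.9681854248047), (23.73891258239746, 13.409778594970703), 84.91947937011719)
[459.5483871  236.67741935] 93 [0.66454771 0.23299714 0.055     ]
[455.30625 325.0125 ] 80 [0.65960965 0.18245104 0.055     ]
```

View pics/2.png

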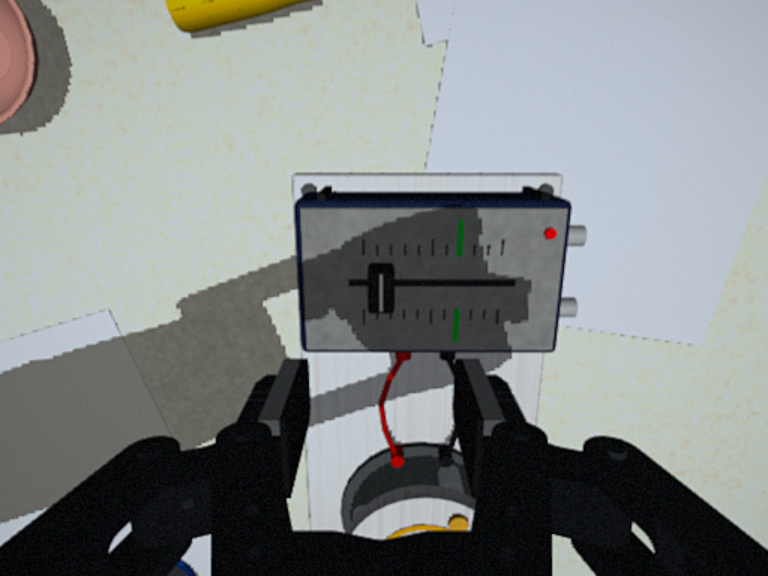

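The wrist view shows the fader grip at (381,287) and the green lines at x≈458, which again puts it about 42 mm short. I'll straddle the grip, clamp it and drag it.

Emit:
play_rows:
  series:
    - {"delta_pos":[0,0,-1],"rot":[0,0,0]}
    - {"delta_pos":[0,0,-2],"rot":[0,0,0]}
    - {"delta_pos":[0,0,-3],"rot":[0,0,0]}
    - {"delta_pos":[0,0,-3.6],"rot":[0,0,0]}
    - {"delta_pos":[0,0,-3.85],"rot":[0,0,0]}
    - {"delta_pos":[0,0,-3.85],"rot":[0,0,0]}

```text
clock: 2.75
position: [0.6204, 0.214, 0.0688]
tcp_rot: [0.999, -0.05, -0.001, 0.0]
force: [-0.2, 0.1, -1.0]
width: 0.0455
```

Emit:
play_rows:
  series:
    - {"delta_pos":[0,0,0],"rot":[0,0,0]}
    - {"delta_pos":[0,0,0],"rot":[0,0,0]}
    - {"delta_pos":[0,0,0],"rot":[0,0,0]}
    - {"delta_pos":[0,0,0],"rot":[0,0,0]}
    - {"delta_pos":[0,0,0],"rot":[0,0,0]}
    - {"delta_pos":[0,0,0],"rot":[0,0,0]}
  grip: 8
  newtons: 20

```text
clock: 3.35
position: [0.6227, 0.2153, 0.072]
tcp_rot: [0.999, -0.05, 0.002, -0.0]
force: [-0.8, -1.6, 4.8]
width: 0.0133
```

Emit:
play_rows:
  series:
    - {"delta_pos":[0,0,0.1],"rot":[0,0,0]}
    - {"delta_pos":[0.15,-0.015,0.1],"rot":[0,0,0]}
    - {"delta_pos":[0.35,-0.035,0.1],"rot":[0,0,0]}
    - {"delta_pos":[0.6,-0.06,0.1],"rot":[0,0,0]}
    - {"delta_pos":[0.85,-0.085,0.1],"rot":[0,0,0]}
    - {"delta_pos":[1.1,-0.11,0.1],"rot":[0,0,0]}
    - {"delta_pos":[1.3,-0.13,0.1],"rot":[0,0,0]}
    - {"delta_pos":[1.4,-0.14,0.1],"rot":[0,0,0]}
    - {"delta_pos":[1.4,-0.14,0.1],"rot":[0,0,0]}
    - {"delta_pos":[1.4,-0.14,0.1],"rot":[0,0,0]}

```text
clock: 4.35
position: [0.6638, 0.2111, 0.0722]
tcp_rot: [0.999, -0.05, 0.001, -0.0]
force: [2.5, 4.8, -7.3]
width: 0.0132
```

Emit:
play_rows:
  series:
    - {"delta_pos":[0,0,0],"rot":[0,0,0]}
    - {"delta_pos":[0,0,0],"rot":[0,0,0]}
    - {"delta_pos":[0,0,0],"rot":[0,0,0]}
    - {"delta_pos":[0,0,0],"rot":[0,0,0]}
    - {"delta_pos":[0,0,1],"rot":[0,0,0]}
    - {"delta_pos":[0,0,2],"rot":[0,0,0]}
    - {"delta_pos":[0,0,3],"rot":[0,0,0]}
    - {"delta_pos":[0,0,3.8],"rot":[0,0,0]}
    - {"delta_pos":[0,0,3.8],"rot":[0,0,0]}
  grip: 50

```text
clock: 5.25
position: [0.6667, 0.2112, 0.1931]
tcp_rot: [0.999, -0.05, 0.005, -0.001]
force: [0.8, 0.5, 1.1]
width: 0.0503
```

Run:
```python
from h import *
s=arm.state(); print(s['position'],s['tcp_rot'],s['force'])
d=get('wrist'); save(d,'3.png',None,1.5)
P=pts(d);z=P[...,2];x=P[...,0];y=P[...,1];m=(d['depth']>0)&(z>.068)&(z<.078)&(np.hypot(x-.65,y-.213)<.07)
q=P[m]; print(m.sum(), cv2.minAreaRect((q[:,:2]*1e3).astype(np.float32)))
hsv=cv2.cvtColor(d['color'],cv2.COLOR_RGB2HSV); h,ss,v=[hsv[...,i].astype(int) for i in range(3)]
g=((h>45)&(h<80)&(ss>120)&(v>60)).astype(np.uint8)
k,lab,st,ce=cv2.connectedComponentsWithStats(g)
for i in range(1,k):
  if st[i,4]>20: print(ce[i]*1.5,st[i,4],onz(d,*ce[i],.055))
```

```text
[0.66670284 0.21123743 0.19312235] [ 0.99874368 -0.04982541  0.00521956 -0.00111593] [0.79032699 0.52137333 1.05395225]
522 ((662.8313598632812, 208.40908813476562), (24.1046199798584, 13.800800323486328), 84.39108276367188)
[371.22631579 231.93157895] 95 [0.66452618 0.23298057 0.055     ]
[371.53846154 318.76153846] 65 [0.65934707 0.18211561 0.055     ]
```

View pics/3.png

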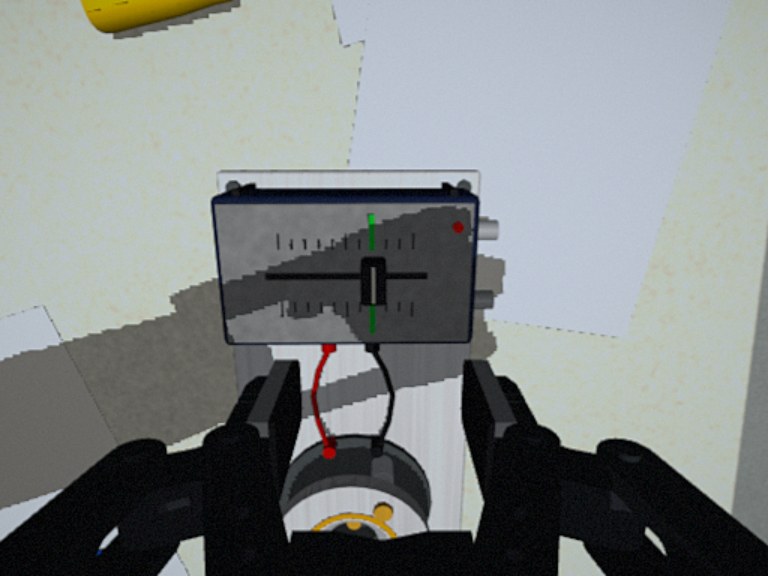

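The fader grip (373,281) now sits between the green lines (x≈371), with an offset of about 1 mm. Next is the bulb.

Emit:
play_rows:
  series:
    - {"delta_pos":[-0.5,-1.0,0],"rot":[0,0,-0.8]}
    - {"delta_pos":[-1.2,-2.3,0],"rot":[0,0,-1.6]}
    - {"delta_pos":[-1.9,-3.6,0],"rot":[0,0,-2.4]}
    - {"delta_pos":[-2.6,-4.9,0],"rot":[0,0,-3.2]}
    - {"delta_pos":[-3.3,-6.2,0],"rot":[0,0,-4]}
    - {"delta_pos":[-4,-7.5,0],"rot":[0,0,-4.8]}
    - {"delta_pos":[-4.7,-8.8,0],"rot":[0,0,-5.6]}
    - {"delta_pos":[-5.4,-10.1,0],"rot":[0,0,-6.4]}
    - {"delta_pos":[-6.1,-11.4,0],"rot":[0,0,-7]}
    - {"delta_pos":[-6.8,-12.7,0],"rot":[0,0,-7.4]}
  grip: 60

```text
clock: 6.3
position: [0.4569, -0.171, 0.1847]
tcp_rot: [0.906, -0.424, -0.002, 0.0]
force: [0.3, -0.8, -0.8]
width: 0.0597
```

Emit:
play_rows:
  series:
    - {"delta_pos":[-0.6,-1.2,0],"rot":[0,0,0]}
    - {"delta_pos":[-1.2,-2.3,0],"rot":[0,0,0]}
    - {"delta_pos":[-1.6,-3.2,0],"rot":[0,0,0]}
    - {"delta_pos":[-1.8,-3.5,0],"rot":[0,0,0]}
    - {"delta_pos":[-1.8,-3.5,0],"rot":[0,0,0]}
    - {"delta_pos":[-1.8,-3.5,0],"rot":[0,0,0]}

```text
clock: 6.9
position: [0.405, -0.2741, 0.1858]
tcp_rot: [0.906, -0.424, -0.001, -0.001]
force: [0.2, 0.2, 0.6]
width: 0.0598
```

Run:
```python
from h import *
s=arm.state(); print(s['position'],s['tcp_rot'],s['force'])
d=get('wrist'); save(d,'4.png',None,1.5)
print(proj(d,np.array((.4072,-.277,.1254)))*1.5)
P=pts(d);z=P[...,2];x=P[...,0];y=P[...,1];m=(d['depth']>0)&(z>.119)&(z<.132)&(np.hypot(x-.407,y+.277)<.04)
print(m.sum(),P[m].mean(0) if m.any() else '', cv2.minEnclosingCircle((P[m][:,:2]*1e3).astype(np.float32)))
```

```text
[ 0.40497064 -0.27407705  0.18575151] [ 9.05879545e-01 -4.23533833e-01 -9.44287520e-04 -6.71160791e-04] [0.17700309 0.20492078 0.58199131]
[388.38582486 318.76132827]
1528 [ 0.40628696 -0.28192597  0.12507474] ((405.70391845703125, -282.1830749511719), 14.446635246276855)
```

View pics/4.png

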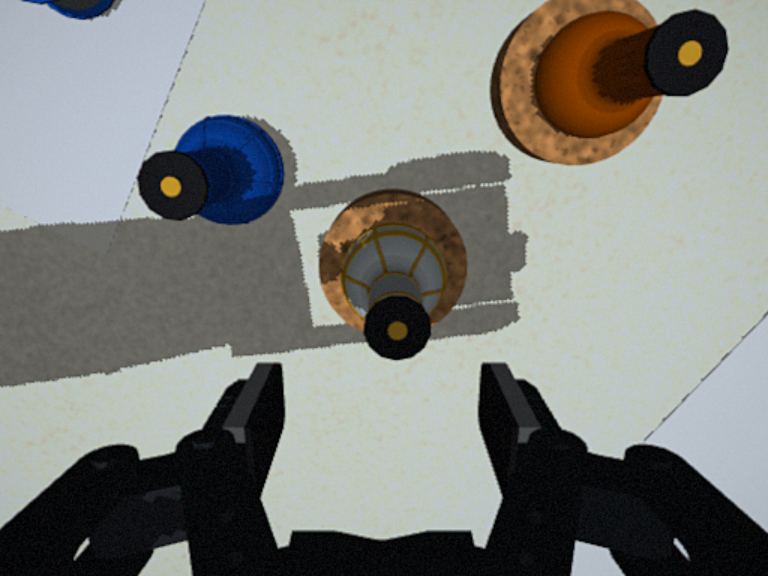

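The wrist view shows the frosted bulb's plug at (397,329), with the amber bulb upper right and the blue one left, both clear of the finger paths. The side-on scene and side views were biased towards the cameras by visible plug flanks, so I take (0.406, -0.280).

Emit:
play_rows:
  series:
    - {"delta_pos":[0.04,-0.2,-0.5],"rot":[0,0,0]}
    - {"delta_pos":[0.04,-0.2,-1.2],"rot":[0,0,0]}
    - {"delta_pos":[0.04,-0.2,-1.9],"rot":[0,0,0]}
    - {"delta_pos":[0.04,-0.2,-2.6],"rot":[0,0,0]}
    - {"delta_pos":[0.04,-0.2,-3.1],"rot":[0,0,0]}
    - {"delta_pos":[0.04,-0.2,-3.3],"rot":[0,0,0]}
    - {"delta_pos":[0.04,-0.2,-3.3],"rot":[0,0,0]}
    - {"delta_pos":[0.04,-0.2,-3.3],"rot":[0,0,0]}

```text
clock: 7.75
position: [0.4072, -0.281, 0.0884]
tcp_rot: [0.906, -0.423, 0.0, 0.0]
force: [0.6, -0.1, 0.1]
width: 0.06
```

Emit:
play_rows:
  series:
    - {"delta_pos":[0,0,0],"rot":[0,0,0]}
    - {"delta_pos":[0,0,0],"rot":[0,0,0]}
    - {"delta_pos":[0,0,0],"rot":[0,0,0]}
    - {"delta_pos":[0,0,0],"rot":[0,0,0]}
    - {"delta_pos":[0,0,0],"rot":[0,0,0]}
    - {"delta_pos":[0,0,0],"rot":[0,0,0]}
    - {"delta_pos":[0,0,0],"rot":[0,0,0]}
    - {"delta_pos":[0,0,0],"rot":[0,0,0]}
  grip: 20
  newtons: 80

```text
clock: 8.55
position: [0.4069, -0.2815, 0.0889]
tcp_rot: [0.906, -0.424, 0.0, 0.0]
force: [-2.1, 1.7, 6.0]
width: 0.0242
```

Emit:
play_rows:
  series:
    - {"delta_pos":[0,0,0.3],"rot":[0,0,0]}
    - {"delta_pos":[0,0,0.8],"rot":[0,0,0]}
    - {"delta_pos":[0,0,1.5],"rot":[0,0,0]}
    - {"delta_pos":[0,0,2.2],"rot":[0,0,0]}
    - {"delta_pos":[0,0,2.9],"rot":[0,0,0]}
    - {"delta_pos":[0,0,3.5],"rot":[0,0,0]}
    - {"delta_pos":[0,0,3.8],"rot":[0,0,0]}
    - {"delta_pos":[0,0,3.8],"rot":[0,0,0]}

```text
clock: 9.35
position: [0.4071, -0.2819, 0.2033]
tcp_rot: [0.906, -0.424, 0.002, 0.001]
force: [-0.1, -0.5, -1.5]
width: 0.0244
```

Emit:
play_rows:
  series:
    - {"delta_pos":[0.3,0.4,0],"rot":[0,0,0]}
    - {"delta_pos":[0.9,1.2,0],"rot":[0,0,0]}
    - {"delta_pos":[1.7,2.3,0],"rot":[0,0,0]}
    - {"delta_pos":[2.5,3.4,0],"rot":[0,0,0]}
    - {"delta_pos":[3.3,4.5,0],"rot":[0,0,0]}
    - {"delta_pos":[4.1,5.6,0],"rot":[0,0,0]}
    - {"delta_pos":[4.9,6.7,0],"rot":[0,0,0]}
    - {"delta_pos":[5.6,7.6,0],"rot":[0,0,0]}
    - {"delta_pos":[6.1,8.3,0],"rot":[0,0,0]}
    - {"delta_pos":[6.2,8.5,0],"rot":[0,0,0]}

```text
clock: 10.35
position: [0.5928, -0.0238, 0.1999]
tcp_rot: [0.907, -0.422, -0.001, -0.0]
force: [0.6, 0.2, -1.5]
width: 0.0247
```

Run:
```python
from h import *
s=arm.state(); print(s['clock'],s['position'],s['tcp_rot'],s['force'],s['width'])
ims=[]
for n in('scene','side'):
    d=get(n); P=pts(d);x,y,z=P[...,0],P[...,1],P[...,2];p=s['position']
    u,v=proj(d,np.array([.66,.02,.12])).astype(int)
    ims.append(cv2.resize(d['color'][max(v-75,0):v+75,u-100:u+100,::-1],None,fx=3.5,fy=3.5)[:,:])
    ok=d['depth']>0
    m=ok&(np.hypot(x-p[0],y-p[1])<.05)&(z>.095)&(z<.175)
    hsv=cv2.cvtColor(d['color'],cv2.COLOR_RGB2HSV)
    q=P[m]
    # sphere fit of ball, fixed r=.03, robust
    from scipy.optimize import least_squares
    c0=np.array([p[0],p[1],p[2]+.011-.053])
    w=q[np.abs(np.linalg.norm(q-c0,axis=1)-.03)<.012]
    r=least_squares(lambda c:np.linalg.norm(w-c,axis=1)-.03,c0,loss='soft_l1',f_scale=.001)
    print(n,len(w),'ball',r.x.round(4),'rms',np.sqrt(np.mean(r.fun**2)).round(4),'tcp-based',c0.round(4))
    ring=ok&(abs(z-.062)<.003)&(np.hypot(x-.63,y-.023)<.06); c=cv2.minEnclosingCircle((P[ring][:,:2]*1e3).astype(np.float32)); print(ring.sum(),c)
cv2.imwrite('pics/5.png',cv2.resize(np.vstack(ims),None,fx=.57,fy=.57))
d=get('wrist'); save(d,'5w.png')
```

```text
10.35 [ 0.59275598 -0.02380806  0.199923  ] [ 9.06511951e-01 -4.22178487e-01 -1.18593455e-03 -4.65470896e-05] [ 0.59762551  0.18997762 -1.46050109] 0.024652153232689482
scene 338 ball [ 0.5915 -0.0231  0.1533] rms 0.0011 tcp-based [ 0.5928 -0.0238  0.1579]
821 ((630.2465209960938, 21.983047485351562), 54.429466247558594)
side 249 ball [ 0.5927 -0.0237  0.1541] rms 0.0014 tcp-based [ 0.5928 -0.0238  0.1579]
447 ((630.4783325195312, 23.20062828063965), 55.28944396972656)
```

View pics/5.png

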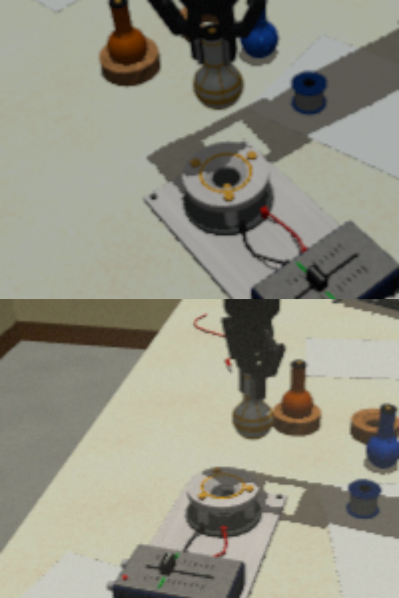

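The bulb hangs upright in the jaws (scene crop (218,80)), and its ball centre is directly below the TCP. The other bulbs are untouched and the fader is still on its mark. Next I move over the ring and down to just above it.

Emit:
play_rows:
  series:
    - {"delta_pos":[0.5,0.6,0],"rot":[0,0,0]}
    - {"delta_pos":[1.0,1.2,0],"rot":[0,0,0]}
    - {"delta_pos":[1.26,1.53,0],"rot":[0,0,0]}
    - {"delta_pos":[1.26,1.53,-0.4],"rot":[0,0,0]}
    - {"delta_pos":[1.26,1.53,-0.9],"rot":[0,0,0]}
    - {"delta_pos":[1.26,1.53,-1.4],"rot":[0,0,0]}
    - {"delta_pos":[1.26,1.53,-1.8],"rot":[0,0,0]}
    - {"delta_pos":[1.26,1.53,-1.95],"rot":[0,0,0]}
    - {"delta_pos":[1.26,1.53,-1.95],"rot":[0,0,0]}
    - {"delta_pos":[1.26,1.53,-1.95],"rot":[0,0,0]}

```text
clock: 11.5
position: [0.6305, 0.0195, 0.1436]
tcp_rot: [0.906, -0.424, 0.0, -0.0]
force: [0.5, 0.6, -1.9]
width: 0.0246
```

```bash
cat > m.py <<'E'
from h import *
from scipy.optimize import least_squares
import sys
s=arm.state(); print(s['clock'],s['position'],s['tcp_rot'],s['force'],s['width']); p=s['position']; ims=[]
for n in('scene','side'):
    d=get(n); P=pts(d);x,y,z=P[...,0],P[...,1],P[...,2]; ok=d['depth']>0
    u,v=proj(d,np.array([.645,.1,.08])).astype(int)
    ims.append(cv2.resize(d['color'][v-75:v+75,u-100:u+100,::-1],None,fx=2,fy=2))
    hi=float(sys.argv[2]); q=P[ok&(np.hypot(x-p[0],y-p[1])<.05)&(z>hi+.006)&(z<.175)]
    c0=np.array([p[0],p[1],p[2]-.0455])
    w=q[np.abs(np.linalg.norm(q-c0,axis=1)-.03)<.008]
    r=least_squares(lambda c:np.linalg.norm(w-c,axis=1)-.03,c0,loss='soft_l1',f_scale=.001)
    print(n,len(w),'ball',r.x.round(4),'tcp-based',c0.round(4))
    ring=ok&(abs(z-hi)<.003)&(np.hypot(x-.63,y-.023)<.06)&(np.hypot(x-p[0],y-p[1])>.03); c=cv2.minEnclosingCircle((P[ring][:,:2]*1e3).astype(np.float32)); print(ring.sum(),c,np.median(z[ring]))
cv2.imwrite('pics/'+sys.argv[1],np.vstack(ims))
E
python3 m.py 6.png .062
```

```text
11.5 [0.63052532 0.01950977 0.14356972] [ 9.05876200e-01 -4.23542477e-01  2.73948507e-04 -7.49693118e-05] [ 0.49680651  0.63496678 -1.89822348] 0.02457531053501275
scene 433 ball [0.6296 0.0201 0.0981] tcp-based [0.6305 0.0195 0.0981]
535 ((630.0999755859375, 23.36223793029785), 54.3655891418457) 0.06144217652675299
side 316 ball [0.6316 0.0202 0.0993] tcp-based [0.6305 0.0195 0.0981]
319 ((630.6174926757812, 24.72173500061035), 53.771331787109375) 0.062070203566325546
```

View pics/6.png

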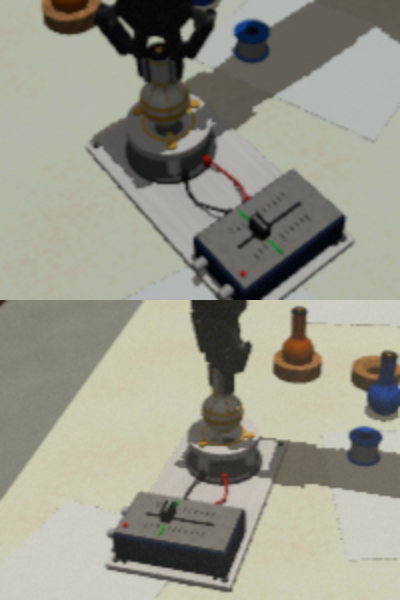

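The ball is above the ring hole, about 3 mm low in y. I'll correct that and lower it gently.

Emit:
play_rows:
  series:
    - {"delta_pos":[0,0.1,0],"rot":[0,0,0]}
    - {"delta_pos":[0,0.1,-0.15],"rot":[0,0,0]}
    - {"delta_pos":[0,0.1,-0.3],"rot":[0,0,0]}
    - {"delta_pos":[0,0.1,-0.45],"rot":[0,0,0]}
    - {"delta_pos":[0,0.1,-0.55],"rot":[0,0,0]}
    - {"delta_pos":[0,0.1,-0.65],"rot":[0,0,0]}
    - {"delta_pos":[0,0.1,-0.75],"rot":[0,0,0]}
    - {"delta_pos":[0,0.1,-0.75],"rot":[0,0,0]}

```text
clock: 12.4
position: [0.6305, 0.0223, 0.1215]
tcp_rot: [0.906, -0.423, 0.0, 0.0]
force: [-1.5, -1.9, 4.1]
width: 0.0245
```

Emit:
play_rows:
  series:
    - {"delta_pos":[0,0,-0.05],"rot":[0,0,0]}
    - {"delta_pos":[0,0,-0.1],"rot":[0,0,0]}
    - {"delta_pos":[0,0,-0.15],"rot":[0,0,0]}
    - {"delta_pos":[0,0,-0.2],"rot":[0,0,0]}
    - {"delta_pos":[0,0,-0.2],"rot":[0,0,0]}

```text
clock: 12.9
position: [0.6306, 0.0223, 0.116]
tcp_rot: [0.906, -0.423, 0.0, 0.0]
force: [-3.4, -1.7, 7.4]
width: 0.0242
```

Emit:
play_rows:
  series:
    - {"delta_pos":[-0.03,-0.02,-0.05],"rot":[0,0,0]}
    - {"delta_pos":[-0.03,-0.02,-0.1],"rot":[0,0,0]}
    - {"delta_pos":[-0.03,-0.02,-0.15],"rot":[0,0,0]}
    - {"delta_pos":[-0.03,-0.02,-0.18],"rot":[0,0,0]}
    - {"delta_pos":[-0.03,-0.02,-0.18],"rot":[0,0,0]}

```text
clock: 13.4
position: [0.6305, 0.022, 0.1117]
tcp_rot: [0.906, -0.423, 0.001, -0.0]
force: [-4.0, -1.3, 10.2]
width: 0.0245
```

Emit:
play_rows:
  series:
    - {"delta_pos":[-0.03,0,-0.03],"rot":[0,0,0]}
    - {"delta_pos":[-0.03,0,-0.06],"rot":[0,0,0]}
    - {"delta_pos":[-0.03,0,-0.09],"rot":[0,0,0]}
    - {"delta_pos":[-0.03,0,-0.09],"rot":[0,0,0]}
    - {"delta_pos":[-0.03,0,-0.09],"rot":[0,0,0]}

```text
clock: 13.9
position: [0.6305, 0.022, 0.1109]
tcp_rot: [0.906, -0.423, 0.002, -0.001]
force: [-4.4, 0.0, 15.3]
width: 0.0247
```

Force rises while z barely moves, so the ring is at its stop. I'll add a small margin, hold and check.

Emit:
play_rows:
  series:
    - {"delta_pos":[0,0,-0.03],"rot":[0,0,0]}
    - {"delta_pos":[0,0,-0.06],"rot":[0,0,0]}
    - {"delta_pos":[0,0,-0.06],"rot":[0,0,0]}
    - {"delta_pos":[0,0,-0.06],"rot":[0,0,0]}
    - {"delta_pos":[0,0,-0.06],"rot":[0,0,0]}
    - {"delta_pos":[0,0,-0.06],"rot":[0,0,0]}
    - {"delta_pos":[0,0,-0.06],"rot":[0,0,0]}
    - {"delta_pos":[0,0,-0.06],"rot":[0,0,0]}
    - {"delta_pos":[0,0,-0.06],"rot":[0,0,0]}
    - {"delta_pos":[0,0,-0.06],"rot":[0,0,0]}

```text
clock: 14.9
position: [0.6306, 0.022, 0.1108]
tcp_rot: [0.906, -0.423, 0.002, -0.001]
force: [-7.5, -0.6, 21.4]
width: 0.0247
```

```bash
python3 m.py 7.png .050
```

```text
14.9 [0.63062154 0.02202896 0.11075521] [ 9.05961359e-01 -4.23355524e-01  1.87562626e-03 -7.73233833e-04] [-7.50291325 -0.57702843 21.40015855] 0.02473918458585148
scene 406 ball [0.6295 0.0224 0.0654] tcp-based [0.6306 0.022  0.0653]
501 ((629.7434692382812, 22.590299606323242), 54.28725814819336) 0.04925947271068134
side 287 ball [0.6311 0.0228 0.0661] tcp-based [0.6306 0.022  0.0653]
282 ((629.6300048828125, 25.13981056213379), 54.423946380615234) 0.04983059079639456
```

View pics/7.png

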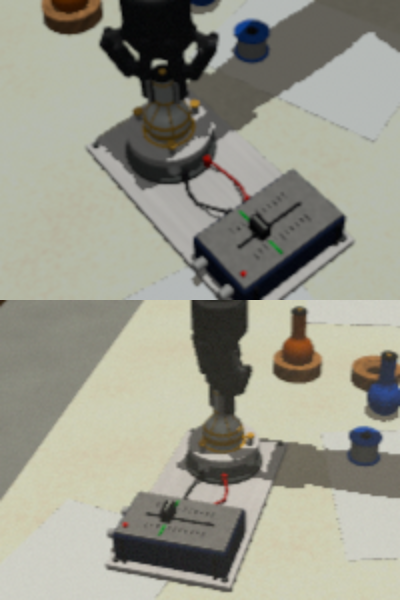

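The ring's upper face is at about 0.0495 m, down from 0.062. The ball centre is at about 0.0655 m, against an expected 0.0654, and it is centred and upright. The push is about 21 N and the fader is still between its green lines. I'm handing it in.

```bash
python3 -c "
from cell import arm
print(arm.job_done()); s=arm.state(); print(s['clock'],s['position'],s['force'],s['width'])"
```

```text
the job is handed in; nothing more can be done
None
the job is handed in; nothing more can be done
```

The job is handed in at about 15 s on the clock, with the arm still holding the frosted bulb pressed fully down. No verdict was reported.

What I did: I clamped the fader grip and dragged it about 42 mm to the green mark. Then I lifted the frosted bulb by its neck, lowered it ball down into the sprung ring and pressed it in small steps to the stop.

Last checks before handing in:
- **Ring:** its upper face is at about 0.0495 m, against 0.050 m expected at the stop, so it is fully down.
- **Ball:** its centre is at about 0.0655 m, against 0.0654 m expected. It is within about 1 mm of the ring's centre in the scene view.
- **Hold:** the push read about 21 N and the bulb was still in the grip and looked upright. The highest wrist reading I saw was that 21 N, well under the 60 N ramming limit.
- **Fader:** it measured about 1 mm from its mark after release, and the last picture shows it still between the green lines.
- **Other things:** no sign that the amber bulb or spool moved in the last pictures. I did not measure the dish or screwdriver at the end, but nothing went near them.

Disagreements:
- **Side view:** it put the ring's centre about 2.5 mm further in y than the scene view. It saw only part of the ring behind the ball, so I trusted the scene view.
- **Wrist camera:** it read 3 to 5 mm lower in y than the other cameras, so I used it only for relative checks and as part of the bulb's position.
- **Sideways force:** about 7.5 N remained in x at the end.

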